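Weigh the tin of drawing pins on the sprung hook scale

TASK

Weigh the round tin of drawing pins: hang it by its bow handle on the hook of the scale, lowering it gently and keeping hold until the sprung hook has taken its weight, never dropping it on. Let go, and finish only when the hook has stopped bobbing and the tin hangs still and upright. Leave the square tin where it stands.

Things in the scene. Friction and masses are not known exactly. Their poses are not given: they have to be found in the camera images.
- tin_grip (a point): Round steel tin (68 mm wide, 58 tall, brass pins, 0.28-0.44 kg) with a bow of flat strap over it, topped by a dark wooden tab. Point: tab centre, 150 mm above the tin's foot. Tab 12 mm thick (x), 28 wide (y), 34 tall (z up): pinch from above across x. The bow's flat top is 16 mm in x; its underside, 42 mm below this point, rests on the hook. Opening under it, through along x: 50 mm high, 68 wide.
- hook_seat (a point): Middle of the hook's flat floor, where the bow rests; 190 mm above the table when empty. Hook: steel strap 18 mm wide, 5 thick, along x (z up): floor 44 mm long, then 45 deg flanks rising 11 mm; free end at x = -34 mm; at +x a level arm to the column, 108 mm away, 291 tall. From the -x side the free end passes through the tin's opening (tin's x along this x, either way round); then lower the tin.
- hook (a joint): How far the hook has dipped, in m: 0 empty, growing downwards, stop at 0.065. Spring 137 N/m, lightly damped: under the tin's weight it rests 18 to 30 mm down, and bobs for some 2 s after being let go.
- square_tin: The other tin, not to be moved: a square steel pot 66 mm wide, 58 mm tall, with the same bow and tab, 167 mm tall over all. Origin at the centre of its underside, z up.
Not all that is in view belongs to the job. Leave any purple or turquoise look-alike of the part that bears tin_grip alone.

How it is judged:
By the outcome, as a careful person would: the job done as asked, in the order asked, and still so for the second after the job is handed in, with the robot touching nothing.
It also fails if it takes over 38 s, if anything falls off the work surface, if the arm or the gripper's body presses on something with over 40 N, if the wrist force passes 120 N, or if a joint passes its speed limit or range.

ROBOT

A 7-joint arm with a two-finger parallel gripper is mounted at the origin on the work surface. World frame = base frame: x ahead of the robot, y to its left, z up, the work surface at z = 0. Lengths are in mm, angles in rad, forces in N, time in s.
With the tool pointing down it reaches from about 400 to 900 mm from the base axis. Payload 5.5 kg.
Tool frame: the origin (TCP) lies midway between the tips of the shut fingers; the grasp point (between the pads) lies 19 mm behind it (grasp_offset is the distance from the TCP to the grasp point, in mm); z points along the fingers, y is the direction in which the jaws open and shut (so a half turn about z gives the same grasp; the last joint's range is limited). The gripper opens to 92 mm and grips with 3 to 60 N. Pads are 19 mm wide; open, the fingers measure 130 mm over their backs; the gripper's body (75 mm by 190 mm) begins 47 mm behind the grasp point.
Start: joints at [-0.975, 0.501, -0.427, 1.55, 0.221, 1.138, -0.21], TCP at [212.311, 614.348, 226.729] pointing down, gripper open.
Joint ranges: [-2.88, 2.88], [-0.31, 2.03], [-1.54, 1.56], [0.2, 2.42], [-1.41, 4.55], [0.19, 2.02], [-2.57, 2.57]. Speed limits (rad/s): [2.57, 2.57, 3.14, 3.14, 3.14, 3.14, 3.14].

INTERFACE

Orientations are given as a unit quaternion [x, y, z, w].
In Python, from cell import state, get_image, close_job, grasp_offset gives the robot as it stands. The module is installed in compiled form; this text tells all that it offers.
- The arm moves only by the shell command python3 -m creep 'ROWS' [FORCE]. ROWS is JSON, a list of rows, each a list of 3 entries, a list of its own where there are three numbers: the opening, from 0 (shut) to 1 (fully open), then the shift along the tool's x, y, z in m, then the turn, a rotation vector about the tool's x, y, z in rad. In form: [[fingers, [dx, dy, dz], [rx, ry, rz]], ...]. A call has 1 to 10 rows; each row shifts and turns the pose as measured when the row begins, along the tool's axes as they then stand; what a row does not reach is not made up. A row lasts 1/10 s, in which the tool goes at most 50 mm and 8.59 degrees, less where a joint would pass 70% of its speed; a pose out of reach is approached as far as the arm can. A call with a gripper value outside its range is refused whole. The fingers move at their own pace and stop on an object; FORCE is the grip in N (left out, the last holds). Time passes only in rows, so rows that do not move let the fingers close. It gives the time, the measured TCP pose, the force and the opening at its end, in the units of the state.
- state(): the state, without advancing time (a new reading comes with each control period).
- get_image(name): name is "scene" or "top" or "wrist"; returns a dict with "color" (420x560x3 uint8, blue, green, red), "fx", "fy", "cx", "cy" (pixels), "R" (3x3) and "t" (3): a world point X has camera coordinates R X + t; the wrist camera has in their place "T_tool_cam" (4x4, takes a point from camera to tool coordinates, whose origin is the TCP and whose axes are the flange's). Camera axes: x right, y down, z forward; pixel columns grow to the right and rows downward; lengths in mm; the calibration is good to about 2 mm. A picture is of the moment at which its call begins: read the wrist's pose just before it. There is no depth.
- close_job(): hands the job in, once; it reports no verdict.
The state is a dict: "clock": time; "joint_positions": joint angles; "joint_vel": joint speeds; "joint_efforts": joint torques, N m; "eef_pos": TCP position; "orientation": TCP orientation; "wrist_force": force on the tool from outside, world axes, zero at the start; "moment": the same for the moment, N m; "gripper_width": finger opening in mm.
Only numpy, scipy, OpenCV 4.12 (cv2) and the standard library are available. Lean on these libraries where they do the work, as an engineer would, in place of code of your own. Each camera call takes 0.05 s, during which the arm holds its last target.

## Working session

There is one attempt and no reset: what is moved stays moved. The work goes in short steps, Python scripts to look and compute and a shell command to move; the robot and the scene stay as the last step left them, time stands still between calls to the robot, and variables do not carry over. Pictures are saved under pics/ and viewed, and the job is handed in when it is done.

```bash
mkdir -p pics; python3 - <<'E'
from cell import state,get_image,grasp_offset
import cv2,numpy as np
s=state()
print({k:np.round(v,3).tolist() for k,v in s.items()},grasp_offset)
for n in ["scene","top"]:
    im=get_image(n); cv2.imwrite(f"pics/{n}0.png",im["color"])
    print(n,im["fx"],im["cx"],im["cy"],np.round(im["R"],3).tolist(),np.round(im["t"],1).tolist())
E
```

```text
{'clock': 0.0, 'joint_positions': [-0.975, 0.502, -0.427, 1.551, 0.221, 1.138, -0.21], 'joint_vel': [0.002, -0.001, -0.0, -0.001, 0.0, 0.0, 0.001], 'joint_efforts': [-0.0, -56.658, -5.816, -27.911, -0.069, 0.031, 0.0], 'eef_pos': [212.182, 613.665, 225.695], 'orientation': [0.166, 0.986, -0.001, -0.0], 'wrist_force': [0.034, 0.249, 0.621], 'moment': [-0.005, 0.009, 0.011], 'gripper_width': 91.815} 18.8
scene 429.57631370239244 277.5665853784348 208.75226322046086 [[0.664, 0.748, 0.006], [0.626, -0.552, -0.551], [-0.408, 0.37, -0.835]] [-300.8, -248.0, 1210.8]
top 518.0996154978462 273.97607332157537 208.25143537639474 [[0.02, -1.0, 0.005], [-0.997, -0.02, -0.074], [0.074, -0.004, -0.997]] [-51.3, 510.2, 1018.1]
```

View pics/scene0.png

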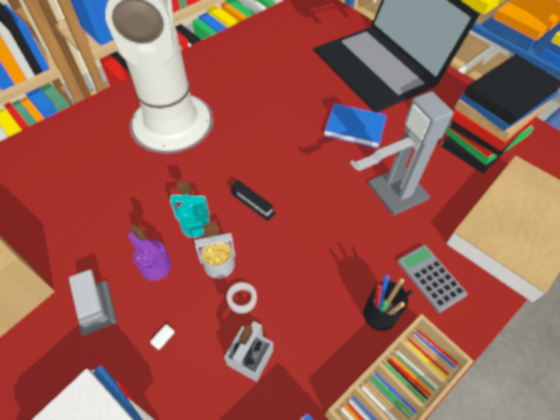

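View pics/top0.png

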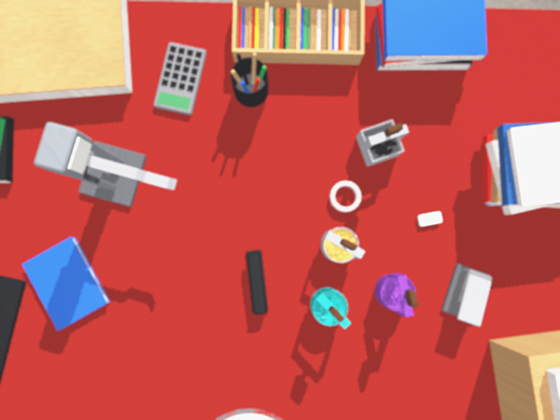

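```bash
python3 - <<'E'
import cv2,numpy as np
s=cv2.imread("pics/scene0.png");t=cv2.imread("pics/top0.png")
def z(im,x,y,w,h,n): cv2.imwrite(n,cv2.resize(im[y:y+h,x:x+w],None,fx=8,fy=8,interpolation=cv2.INTER_CUBIC))
z(s,180,210,80,75,"pics/c1.png");z(s,345,90,95,75,"pics/c2.png")
z(t,310,215,80,75,"pics/c3.png");z(t,85,140,100,70,"pics/c4.png")
E
```

```text
(no output)
```

View pics/c1.png

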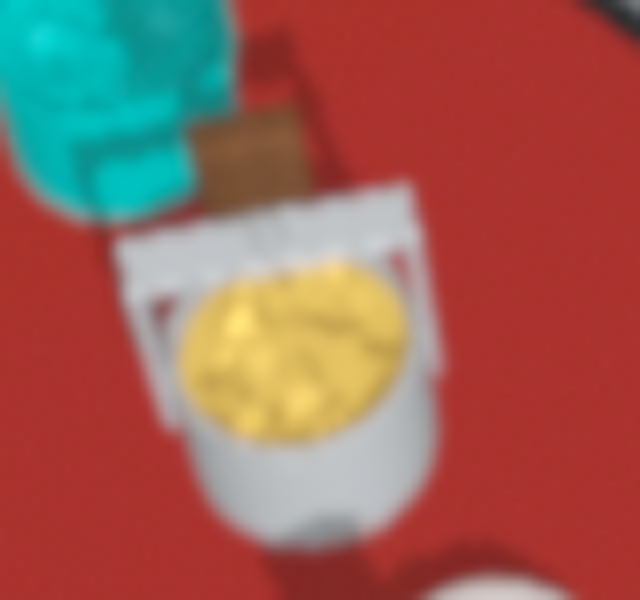

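View pics/c2.png

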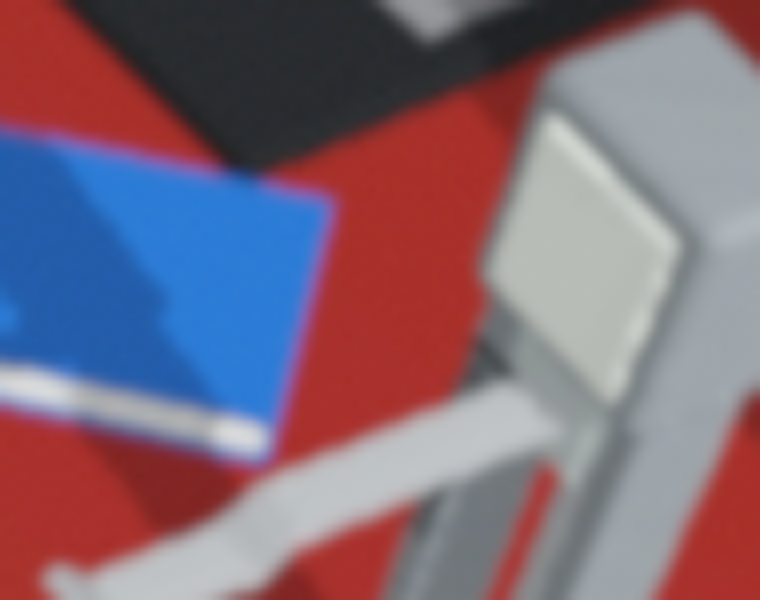

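View pics/c3.png

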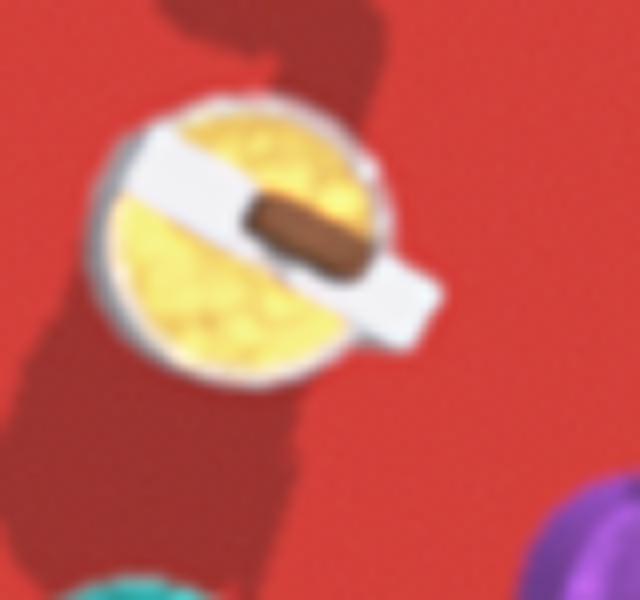

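View pics/c4.png

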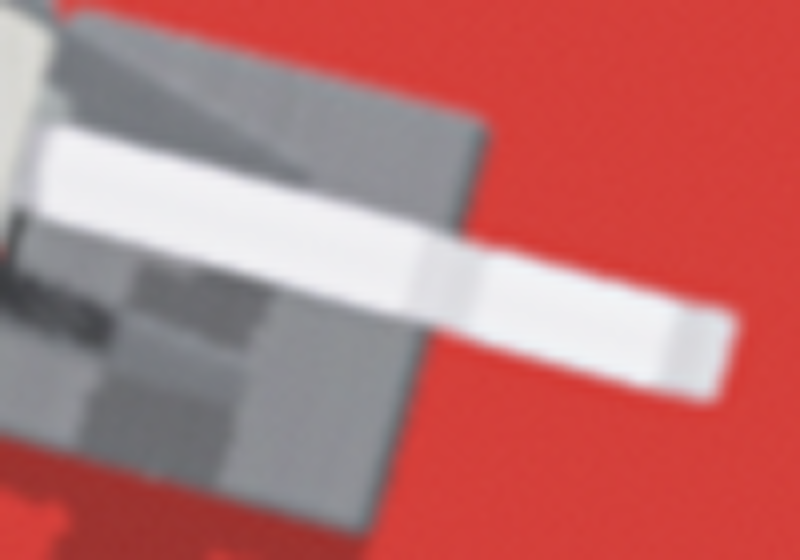

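```bash
python3 - <<'E'
import cv2,numpy as np
s=cv2.imread("pics/scene0.png")
x,y,w,h=340,120,80,65
cv2.imwrite("pics/c5.png",cv2.resize(s[y:y+h,x:x+w],None,fx=9,fy=9,interpolation=cv2.INTER_CUBIC))
E
cat > h.py <<'E'
import numpy as np,cv2
from cell import state,get_image,grasp_offset
from scipy.spatial.transform import Rotation as Ro
def cams():
    import pickle,os
    if not os.path.exists('cams.pkl'):
        pickle.dump({n:{k:v for k,v in get_image(n).items() if k!='color'} for n in("scene","top")},open('cams.pkl','wb'))
    return pickle.load(open('cams.pkl','rb'))
def ray(c,u,v):
    R=np.array(c["R"]);t=np.array(c["t"])
    return -R.T@t, R.T@np.array([(u-c["cx"])/c["fx"],(v-c["cy"])/c["fy"],1])
def plane(c,u,v,z):
    o,d=ray(c,u,v); return o+d*(z-o[2])/d[2]
def tri(rs):
    A=np.zeros((3,3));b=np.zeros(3)
    for o,d in rs:
        d=d/np.linalg.norm(d);P=np.eye(3)-np.outer(d,d);A+=P;b+=P@o
    X=np.linalg.solve(A,b)
    return X,[round(float(np.linalg.norm((np.eye(3)-np.outer(d,d)/(d@d))@(X-o))),1) for o,d in rs]
def proj(c,X):
    p=np.array(c["R"])@X+np.array(c["t"]); return p[0]/p[2]*c["fx"]+c["cx"],p[1]/p[2]*c["fy"]+c["cy"]
def wristcam(im,s):
    T=np.eye(4);T[:3,:3]=Ro.from_quat(s["orientation"]).as_matrix();T[:3,3]=s["eef_pos"]
    W=np.linalg.inv(T@np.array(im["T_tool_cam"]))
    return dict(R=W[:3,:3],t=W[:3,3],fx=im["fx"],fy=im["fy"],cx=im["cx"],cy=im["cy"])
E
```

```text
(no output)
```

View pics/c5.png

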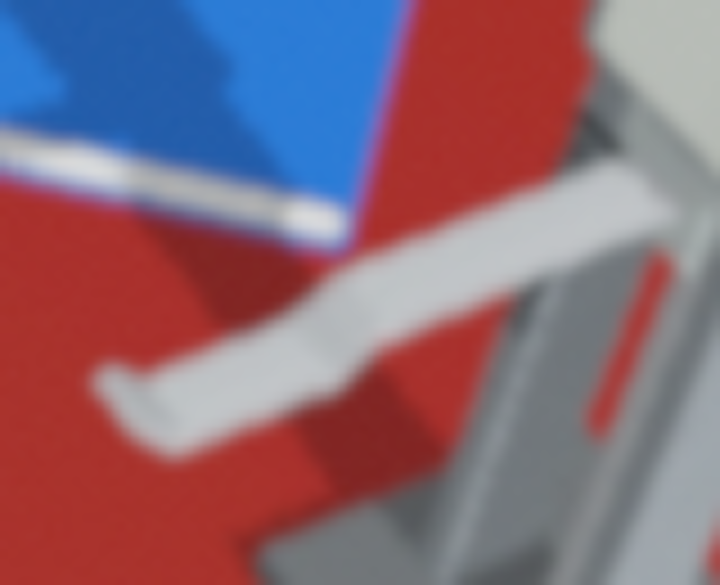

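```bash
python3 - <<'E'
from h import *
C=cams();T=C["top"];S=C["scene"]
def t3(a,b,on,so,sc):
    # cubic resize pixel centre shift
    tu=((a[0]+.5)/8-.5+on[0],(a[1]+.5)/8-.5+on[1]); su=((b[0]+.5)/sc-.5+so[0],(b[1]+.5)/sc-.5+so[1])
    X,e=tri([ray(T,*tu),ray(S,*su)]); return X,e
print("tin")
P={}
for n,a,b in [("s1",(165,125),(418,238)),("s2",(130,185),(410,183)),("s3",(443,292),(130,297)),("s4",(405,350),(118,238)),
  ]:
    X,e=t3(a,b,(310,215),(180,210),8);P[n]=X;print(n,X.round(1),e)
print("mean",np.mean(list(P.values()),0).round(1))
d=(P["s1"]+P["s2"]-P["s3"]-P["s4"])/2;print("y-axis",d.round(1),np.degrees(np.arctan2(d[1],d[0])))
# tab top centre, z=167
for p in [(316,228),(258,190),(375,240),(350,280)]:
    print("tabtop",plane(T,(p[0]+.5)/8-.5+310,(p[1]+.5)/8-.5+215,167).round(1))
print("hook")
H={}
for n,a,b in [("ku",(487,243),(335,395)),("kl",(465,330),(293,317)),("au",(425,228),(372,350)),("al",(405,310),(345,270)),("el",(718,403),(95,375)),("eu",(740,318),(165,455)),("cu",(60,125),(675,215)),("cl",(40,215),(600,160))]:
    X,e=t3(a,b,(85,140),(340,120),9);H[n]=X;print(n,X.round(1),e)
def pl(p,z): return plane(T,(p[0]+.5)/8-.5+85,(p[1]+.5)/8-.5+140,z)
for n,p,z in [("ku",(487,243),190),("kl",(465,330),190),("fu",(672,302),190),("fl",(652,385),190),("eu",(740,318),201),("el",(718,403),201),("au",(425,228),201),("al",(405,310),201)]:
    print(n,pl(p,z).round(1))
E
```

```text
tin
s1 [ 467.8 -141.8  110.6] [2.3, 2.3]
s2 [ 454.1 -133.7  111.6] [2.5, 2.5]
s3 [ 431.2 -205.9  106.8] [2.3, 2.3]
s4 [ 417.3 -197.9  109.2] [1.2, 1.2]
mean [ 442.6 -169.8  109.6]
y-axis [36.8 64.1  3.1] 60.18272080795739
tabtop [ 443.2 -169.8  167. ]
tabtop [ 451.1 -157.3  167. ]
tabtop [ 440.9 -182.4  167. ]
tabtop [ 432.3 -177.1  167. ]
hook
ku [560.5 179.9 179. ] [0.7, 0.7]
kl [541.6 182.5 187.8] [1.8, 1.8]
au [561.5 190.1 188.2] [0.2, 0.2]
al [544.6 192.8 198.9] [2.5, 2.5]
el [526.8 127.8 196.8] [2.6, 2.6]
eu [547.6 127.3 187.3] [5.0, 5.0]
cu [582.7 267.5 194.6] [2.6, 2.6]
cl [561.8 268.5 196.3] [0.4, 0.4]
ku [558.5 176.6 190. ]
kl [540.  180.5 190. ]
fu [546.8 137.5 190. ]
fl [529.3 141.  190. ]
eu [542.4 121.1 201. ]
el [524.6 125.  201. ]
au [559.8 186.9 201. ]
al [542.6 190.3 201. ]
```

```bash
cat > plan.py <<'E'
from h import *
def plan(target,yaw_y,n,s=None):
    """print n rows from present pose to TCP target (mm), tool down with tool y at yaw_y deg"""
    s=s or state(); R=Ro.from_quat(s["orientation"]); p=np.array(s["eef_pos"],float)
    a=np.radians(yaw_y); y=np.array([np.cos(a),np.sin(a),0]); z=np.array([0,0,-1.]); x=np.cross(y,z)
    Rt=Ro.from_matrix(np.stack([x,y,z],1)); rv=(R.inv()*Rt).as_rotvec()
    step=(np.array(target,float)-p)/n/1000
    out=[]
    for i in range(n):
        Ri=R*Ro.from_rotvec(rv*i/n)
        out.append((Ri.inv().apply(step).round(3).tolist(),(rv/n).round(3).tolist()))
    for o in out: print(o)
def show():
    s=state();R=Ro.from_quat(s["orientation"]).as_matrix()
    print("t",round(s["clock"],2),"tcp",np.round(s["eef_pos"],1),"yaw_y",np.degrees(np.arctan2(R[1,1],R[0,1])).round(1),"zdir",R[:,2].round(3),"F",np.round(s["wrist_force"],2),"w",round(s["gripper_width"],1),"q",np.round(s["joint_positions"],2))
E
python3 - <<'E'
from plan import *
C=cams();T=C["top"]
for n,p,z in [("turq tab",(336,313),160),("head edge near top",(90,137),270),("head panel bottom",(70,175),230),("head panel bot r",(92,138),230),("laptop",(10,120),250)]:
    print(n,plane(T,*p,z).round())
show()
plan((420,250,430),45,10)
E
```

```text
turq tab [ 324. -150.  160.]
head edge near top [596. 243. 270.]
head panel bottom [542. 287. 230.]
head panel bot r [603. 254. 230.]
laptop [624. 377. 250.]
t 0.2 tcp [212.2 613.9 226.1] yaw_y 70.9 zdir [-0.    -0.001 -1.   ] F [ 0.59  0.89 -0.14] w 91.8 q [-0.97  0.5  -0.43  1.55  0.22  1.14 -0.21]
([-0.032, -0.028, -0.02], [-0.0, 0.0, 0.045])
([-0.033, -0.026, -0.02], [-0.0, 0.0, 0.045])
([-0.034, -0.025, -0.02], [-0.0, 0.0, 0.045])
([-0.035, -0.023, -0.02], [-0.0, 0.0, 0.045])
([-0.036, -0.021, -0.02], [-0.0, 0.0, 0.045])
([-0.037, -0.02, -0.02], [-0.0, 0.0, 0.045])
([-0.038, -0.018, -0.02], [-0.0, 0.0, 0.045])
([-0.039, -0.016, -0.02], [-0.0, 0.0, 0.045])
([-0.039, -0.015, -0.02], [-0.0, 0.0, 0.045])
([-0.04, -0.013, -0.02], [-0.0, 0.0, 0.045])
```

```bash
python3 - <<'E'
import cv2
t=cv2.imread("pics/top0.png")
cv2.imwrite("pics/c6.png",cv2.resize(t[110:210,30:150],None,fx=6,fy=6,interpolation=cv2.INTER_CUBIC))
E
```

```text
(no output)
```

View pics/c6.png

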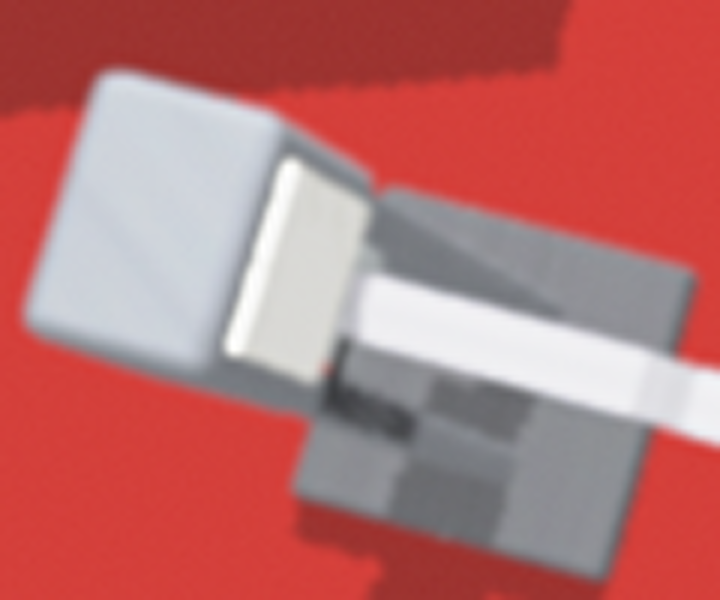

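```bash
python3 -m creep '[[0.5,[0,0,-0.05],[0,0,0]],[0.5,[0,0,-0.05],[0,0,0]],[0.5,[0,0,-0.05],[0,0,0]],[0.5,[0,0,-0.05],[0,0,0]]]'
python3 - <<'E'
from plan import *
T=cams()["top"]
u=np.array([np.cos(np.radians(75)),np.sin(np.radians(75)),0])
for p in [(76.3,130.8),(64.2,171.7)]:
    X=plane(T,*p,291);print("head front",X.round(1),((X-[542.6,156.5,0])@u).round(1))
X=plane(T,83,170,225);print("panel low",X.round(1),((X-[542.6,156.5,0])@u).round(1))
show()
plan((420,250,420),45,10)
E
```

```text
clock: 0.6
eef_pos: [211.9, 609.4, 420.2]
orientation: [0.165, 0.986, -0.012, -0.002]
wrist_force: [0.8, 1.2, 0.2]
gripper_width: 64.5
head front [600.6 256.7 291. ] 111.8
head front [538.9 271.6 291. ] 110.2
panel low [551.3 268.3 225. ] 110.2
t 0.6 tcp [211.9 609.4 420.2] yaw_y 71.0 zdir [-0.008 -0.022 -1.   ] F [0.77 1.21 0.21] w 64.5 q [-0.98  0.4  -0.45  1.26  0.17  1.54 -0.16]
([-0.031, -0.027, 0.001], [-0.002, 0.0, 0.045])
([-0.033, -0.026, 0.001], [-0.002, 0.0, 0.045])
([-0.034, -0.024, 0.0], [-0.002, 0.0, 0.045])
([-0.035, -0.023, 0.0], [-0.002, 0.0, 0.045])
([-0.036, -0.021, 0.0], [-0.002, 0.0, 0.045])
([-0.037, -0.019, 0.0], [-0.002, 0.0, 0.045])
([-0.038, -0.018, 0.0], [-0.002, 0.0, 0.045])
([-0.038, -0.016, 0.0], [-0.002, 0.0, 0.045])
([-0.039, -0.014, 0.0], [-0.002, 0.0, 0.045])
([-0.04, -0.013, 0.0], [-0.002, 0.0, 0.045])
```

```bash
python3 -m creep '[[0.5,[-0.031,-0.027,0.001],[-0.002,0,0.045]],[0.5,[-0.033,-0.026,0.001],[-0.002,0,0.045]],[0.5,[-0.034,-0.024,0],[-0.002,0,0.045]],[0.5,[-0.035,-0.023,0],[-0.002,0,0.045]],[0.5,[-0.036,-0.021,0],[-0.002,0,0.045]],[0.5,[-0.037,-0.019,0],[-0.002,0,0.045]],[0.5,[-0.038,-0.018,0],[-0.002,0,0.045]],[0.5,[-0.038,-0.016,0],[-0.002,0,0.045]],[0.5,[-0.039,-0.014,0],[-0.002,0,0.045]],[0.5,[-0.04,-0.013,0],[-0.002,0,0.045]]]'
python3 - <<'E'
from plan import *
show()
plan((443,-150,350),-30,10)
E
```

```text
clock: 1.6
eef_pos: [422.1, 245.2, 426.9]
orientation: [0.383, 0.924, 0.009, -0.0]
wrist_force: [0.6, 0.6, -0.6]
gripper_width: 45.8
t 1.6 tcp [422.1 245.2 426.9] yaw_y 45.0 zdir [ 0.006  0.016 -1.   ] F [ 0.59  0.63 -0.58] w 45.8 q [-0.43  0.04 -0.15  1.67 -0.    1.43  0.21]
([-0.029, -0.027, 0.007], [0.001, -0.002, 0.131])
([-0.033, -0.022, 0.007], [0.001, -0.002, 0.131])
([-0.035, -0.018, 0.007], [0.001, -0.002, 0.131])
([-0.037, -0.013, 0.007], [0.001, -0.002, 0.131])
([-0.039, -0.008, 0.007], [0.001, -0.002, 0.131])
([-0.04, -0.003, 0.007], [0.001, -0.002, 0.131])
([-0.04, 0.002, 0.007], [0.001, -0.002, 0.131])
([-0.039, 0.007, 0.008], [0.001, -0.002, 0.131])
([-0.038, 0.012, 0.008], [0.001, -0.002, 0.131])
([-0.036, 0.017, 0.008], [0.001, -0.002, 0.131])
```

```bash
python3 -m creep '[[0.5,[-0.029,-0.027,0.007],[0.001,-0.002,0.131]],[0.5,[-0.033,-0.022,0.007],[0.001,-0.002,0.131]],[0.5,[-0.035,-0.018,0.007],[0.001,-0.002,0.131]],[0.5,[-0.037,-0.013,0.007],[0.001,-0.002,0.131]],[0.5,[-0.039,-0.008,0.007],[0.001,-0.002,0.131]],[0.5,[-0.04,-0.003,0.007],[0.001,-0.002,0.131]],[0.5,[-0.04,0.002,0.007],[0.001,-0.002,0.131]],[0.5,[-0.039,0.007,0.008],[0.001,-0.002,0.131]],[0.5,[-0.038,0.012,0.008],[0.001,-0.002,0.131]],[0.5,[-0.036,0.017,0.008],[0.001,-0.002,0.131]]]'
python3 - <<'E'
from plan import *
import pickle
show()
s=state(); im=get_image("wrist"); cv2.imwrite("pics/w1.png",im["color"]); pickle.dump((im,s),open("w1.pkl","wb"))
c=wristcam(im,s); print(im["fx"],np.round(im["T_tool_cam"],2).tolist())
print(proj(c,np.array([443,-170,167])),proj(c,np.array([443,-170,108])))
E
```

```text
clock: 2.6
eef_pos: [432.2, -168.1, 349.3]
orientation: [0.88, 0.475, 0.001, 0.002]
wrist_force: [2.2, -0.4, 0.3]
gripper_width: 45.9
t 2.6 tcp [ 432.2 -168.1  349.3] yaw_y -33.2 zdir [ 0.004 -0.003 -1.   ] F [ 2.2  -0.38  0.33] w 45.9 q [ 0.02  0.02  0.3   1.86 -0.    1.27 -0.26]
375.89823179451895 [[-0.0, -0.96, -0.28, 75.31], [1.0, -0.0, 0.0, 0.07], [-0.0, -0.28, 0.96, -157.51], [0.0, 0.0, 0.0, 1.0]]
(np.float64(289.83575895149954), np.float64(179.84685330306667)) (np.float64(288.16313343211857), np.float64(168.55641522737616))
```

View pics/w1.png

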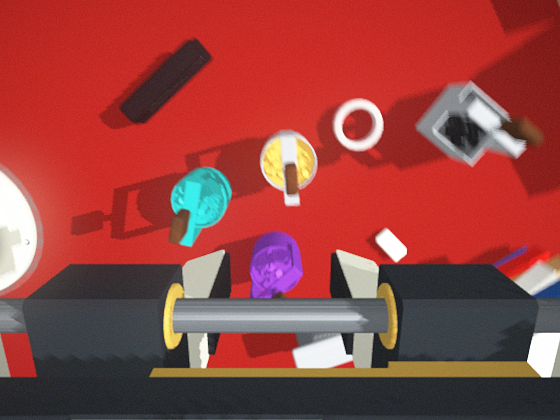

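```bash
python3 - <<'E'
import cv2
t=cv2.imread("pics/w1.png")
cv2.imwrite("pics/c7.png",cv2.resize(t[120:215,245:335],None,fx=6,fy=6,interpolation=cv2.INTER_CUBIC))
E
```

```text
(no output)
```

View pics/c7.png

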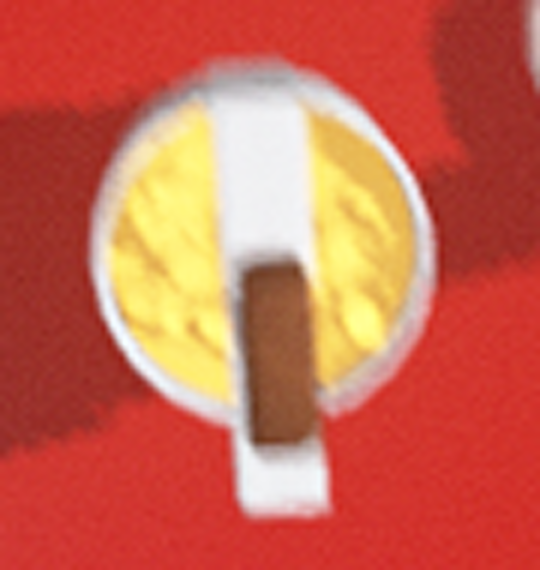

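```bash
python3 - <<'E'
from plan import *
import pickle
im,s=pickle.load(open("w1.pkl","rb"));W=wristcam(im,s);C=cams();T=C["top"];S=C["scene"]
w=lambda p:ray(W,(p[0]+.5)/6-.5+245,(p[1]+.5)/6-.5+120)
t=lambda p:ray(T,(p[0]+.5)/8-.5+310,(p[1]+.5)/8-.5+215)
# tab top face centre & ends
for n,a,b in [("tab c",(281,354),(316,228)),("near end",(284,443),(366,255)),("far end",(276,265),(250,205))]:
    X,e=tri([w(a),t(b)]);print(n,X.round(1),e)
for n,a,b in [("s3",(328,512),(443,292)),("s4",(243,515),(405,350)),("s1",(300,97),(165,125)),("s2",(215,97),(130,185))]:
    X,e=tri([w(a),t(b)]);print(n,X.round(1),e)
def wp(p,z):
    o,d=w(p);return (o+d*(z-o[2])/d[2]).round(1)
print("wrist tab@167",wp((281,354),167),wp((284,443),167),wp((276,265),167)); 
a,b=wp((286,514),111),wp((258,97),111);d=b-a;print("strap",a,b,(a+b)/2,np.degrees(np.arctan2(d[1],d[0])),np.linalg.norm(d))
E
```

```text
tab c [ 443.5 -172.3  152.1] [0.4, 0.4]
near end [ 437.9 -180.1  172.6] [0.6, 0.6]
far end [ 448.8 -162.3  128.8] [1.6, 1.6]
s3 [ 430.9 -207.7  114.3] [1.6, 1.6]
s4 [ 417.6 -199.9  112.3] [1.8, 1.8]
s1 [ 467.2 -146.5   86.7] [0.2, 0.2]
s2 [ 453.4 -139.4   74.2] [0.3, 0.3]
wrist tab@167 [ 444.9 -169.8  167. ] [ 437.6 -181.9  167. ] [ 451.7 -157.8  167. ]
strap [ 425. -206.  111.] [ 461.4 -140.3  111. ] [ 443.2  -173.15  111.  ] 61.012079178149186 75.10958660517309
```

```bash
python3 - <<'E'
from plan import *
show()
plan((444,-170,210),-29.5,4)
E
```

```text
t 2.65 tcp [ 430.3 -175.7  348.2] yaw_y -34.1 zdir [ 0.002 -0.007 -1.   ] F [-0.4  -5.15  0.55] w 45.5 q [ 0.02  0.02  0.31  1.86  0.    1.26 -0.26]
([0.003, 0.002, 0.035], [0.001, 0.001, -0.02])
([0.003, 0.002, 0.035], [0.001, 0.001, -0.02])
([0.003, 0.002, 0.035], [0.001, 0.001, -0.02])
([0.003, 0.002, 0.035], [0.001, 0.001, -0.02])
```

```bash
python3 -m creep '[[0.5,[0.003,0.002,0.035],[0.001,0.001,-0.02]],[0.5,[0.003,0.002,0.035],[0.001,0.001,-0.02]],[0.5,[0.003,0.002,0.035],[0.001,0.001,-0.02]],[0.5,[0.003,0.002,0.035],[0.001,0.001,-0.02]],[0.5,[0,0,0],[0,0,0]]]'
python3 - <<'E'
from plan import *
show()
plan((444,-170,131),-29.5,4)
s=state(); im=get_image("wrist"); cv2.imwrite("pics/w2.png",im["color"])
c=wristcam(im,s)
print(proj(c,np.array([444,-170,167])),proj(c,np.array([444,-170,108])))
E
```

```text
clock: 3.15
eef_pos: [444.2, -174.3, 205.1]
orientation: [0.865, 0.502, 0.001, 0.002]
wrist_force: [0.4, 0.2, -0.1]
gripper_width: 45.8
t 3.15 tcp [ 444.2 -174.3  205.1] yaw_y -29.8 zdir [ 0.005 -0.002 -1.   ] F [ 0.36  0.23 -0.14] w 45.8 q [ 0.05  0.19  0.3   2.02 -0.07  0.94 -0.14]
([0.001, -0.001, 0.019], [0.001, -0.0, -0.001])
([0.001, -0.001, 0.019], [0.001, -0.0, -0.001])
([0.001, -0.001, 0.019], [0.001, -0.0, -0.001])
([0.001, -0.001, 0.019], [0.001, -0.0, -0.001])
(np.float64(275.30801995970467), np.float64(234.49241919138268)) (np.float64(275.8556341676002), np.float64(205.61034096030028))
```

View pics/w2.png

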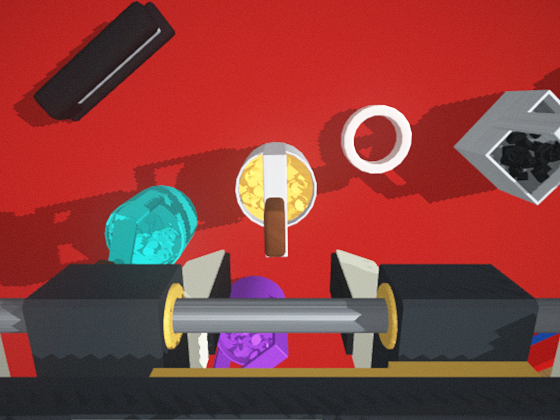

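```bash
python3 -m creep '[[0.5,[0.001,0,0.02],[0.001,0,0]],[0.5,[0.001,0,0.02],[0.001,0,0]],[0.5,[0.001,0,0.02],[0.001,0,0]],[0.5,[0.001,0,0.014],[0,0,0]],[0.5,[0,0,0],[0,0,0]]]'
python3 - <<'E'
from plan import *
show()
s=state(); R=Ro.from_quat(s["orientation"])
print(R.inv().apply(np.array([445,-168.5,131])-s["eef_pos"]))
E
```

```text
clock: 3.7
eef_pos: [456.2, -173.6, 142.4]
orientation: [0.865, 0.501, 0.008, 0.007]
wrist_force: [-0.7, 0.2, -0.8]
gripper_width: 45.6
t 3.7 tcp [ 456.2 -173.6  142.4] yaw_y -29.9 zdir [ 0.021 -0.005 -1.   ] F [-0.71  0.2  -0.75] w 45.6 q [ 0.06  0.29  0.28  2.06 -0.12  0.78 -0.1 ]
[ -1.22182508 -12.50522063  11.12523032]
```

```bash
python3 -m creep '[[0.5,[-0.001,-0.012,0],[-0.01,-0.01,0]],[0.5,[0,0,0],[0,0,0]]]'
python3 - <<'E'
from plan import *
show()
plan((445,-168.5,131),-29.5,1)
E
```

```text
clock: 3.9
eef_pos: [447.8, -169.3, 146.0]
orientation: [0.865, 0.501, 0.008, 0.016]
wrist_force: [0.2, 0.3, -0.2]
gripper_width: 46.1
t 3.9 tcp [ 447.8 -169.3  146. ] yaw_y -29.9 zdir [ 0.03  -0.02  -0.999] F [ 0.16  0.3  -0.18] w 46.1 q [ 0.04  0.26  0.29  2.09 -0.09  0.77 -0.13]
([-0.001, -0.003, 0.015], [0.036, 0.003, -0.007])
```

```bash
python3 -m creep '[[0.5,[-0.001,-0.003,0.008],[0.036,0.003,-0.007]],[0.5,[0,0,0.007],[0,0,0]],[0.5,[0,0,0],[0,0,0]]]'
python3 - <<'E'
from plan import *
show()
plan((445,-168.5,131),-29.5,1)
E
```

```text
clock: 4.2
eef_pos: [449.9, -170.1, 136.0]
orientation: [0.864, 0.504, 0.004, 0.003]
wrist_force: [-0.5, -0.8, 0.2]
gripper_width: 45.9
t 4.2 tcp [ 449.9 -170.1  136. ] yaw_y -29.5 zdir [ 0.01  -0.001 -1.   ] F [-0.53 -0.78  0.23] w 45.9 q [ 0.06  0.29  0.28  2.07 -0.12  0.78 -0.1 ]
([-0.001, -0.005, 0.005], [0.009, -0.004, 0.001])
```

```bash
python3 -m creep '[[0.5,[-0.001,-0.005,0.005],[0.009,-0.004,0]],[0.5,[0,-0.001,0.001],[0.003,0,0]]]'
python3 - <<'E'
from plan import *
show()
plan((445,-168.5,131),-29.5,1)
s=state(); im=get_image("wrist"); cv2.imwrite("pics/w3.png",im["color"])
E
```

```text
clock: 4.4
eef_pos: [445.0, -168.5, 130.8]
orientation: [0.864, 0.504, -0.0, -0.0]
wrist_force: [-0.5, 0.1, 0.4]
gripper_width: 46.3
t 4.4 tcp [ 445.  -168.5  130.8] yaw_y -29.5 zdir [-0.001  0.001 -1.   ] F [-0.49  0.08  0.38] w 46.3 q [ 0.06  0.3   0.28  2.08 -0.12  0.78 -0.1 ]
([-0.0, 0.0, -0.0], [-0.001, -0.0, 0.0])
```

View pics/w3.png

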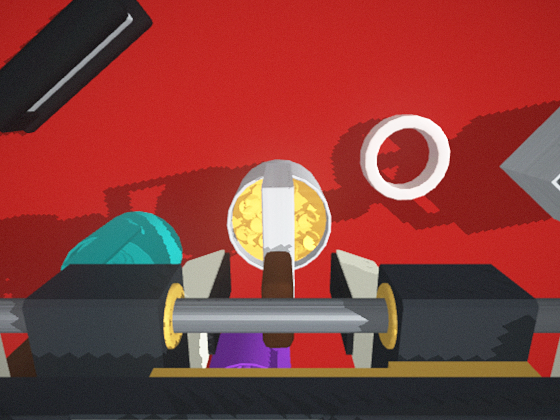

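```bash
python3 -m creep '[[0,[0,0,0],[0,0,0]],[0,[0,0,0],[0,0,0]],[0,[0,0,0],[0,0,0]],[0,[0,0,0],[0,0,0]],[0,[0,0,0],[0,0,0]]]' 35
python3 - <<'E'
from plan import *
show()
E
```

```text
clock: 4.95
eef_pos: [445.2, -168.4, 131.1]
orientation: [0.864, 0.504, 0.0, -0.0]
wrist_force: [0.7, -0.8, -6.1]
gripper_width: 12.1
t 4.95 tcp [ 445.2 -168.4  131.1] yaw_y -29.5 zdir [-0.     0.001 -1.   ] F [ 0.67 -0.85 -6.12] w 12.1 q [ 0.06  0.3   0.28  2.08 -0.12  0.78 -0.1 ]
```

```bash
python3 -m creep '[[0,[0,0,-0.01],[0,0,0]],[0,[0,0,-0.02],[0,0,0]],[0,[0,0,-0.03],[0,0,0]],[0,[0,0,-0.03],[0,0,0]],[0,[0,0,-0.03],[0,0,0]],[0,[0,0,-0.03],[0,0,0]],[0,[0,0,0],[0,0,0]]]'
python3 - <<'E'
from plan import *
show()
u=np.array([np.cos(np.radians(75)),np.sin(np.radians(75)),0])
g=np.array([542.6,156.5,239.])-130*u; print(g)
plan(g,75,10)
E
```

```text
clock: 5.65
eef_pos: [440.8, -167.7, 285.7]
orientation: [0.864, 0.503, -0.004, -0.004]
wrist_force: [0.7, 0.5, -4.0]
gripper_width: 11.8
t 5.65 tcp [ 440.8 -167.7  285.7] yaw_y -29.6 zdir [-0.011  0.002 -1.   ] F [ 0.67  0.45 -4.01] w 11.8 q [ 0.02  0.09  0.31  1.92 -0.03  1.14 -0.18]
[508.95352414  30.92964258 239.        ]
([0.021, -0.004, 0.005], [-0.001, -0.001, -0.183])
([0.021, -0.0, 0.005], [-0.001, -0.001, -0.183])
([0.021, 0.004, 0.005], [-0.001, -0.001, -0.183])
([0.02, 0.007, 0.005], [-0.001, -0.001, -0.183])
([0.018, 0.011, 0.005], [-0.001, -0.001, -0.183])
([0.016, 0.014, 0.005], [-0.001, -0.001, -0.183])
([0.013, 0.017, 0.005], [-0.001, -0.001, -0.183])
([0.01, 0.019, 0.005], [-0.001, -0.001, -0.183])
([0.006, 0.02, 0.005], [-0.001, -0.001, -0.183])
([0.002, 0.021, 0.005], [-0.001, -0.001, -0.183])
```

```bash
python3 - <<'E'
from plan import *
plan((509,31,285),75,20)
E
```

```text
([0.01, -0.002, 0.0], [-0.001, -0.0, -0.091])
([0.01, -0.001, 0.0], [-0.001, -0.0, -0.091])
([0.011, -0.0, 0.0], [-0.001, -0.0, -0.091])
([0.01, 0.001, 0.0], [-0.001, -0.0, -0.091])
([0.01, 0.002, 0.0], [-0.001, -0.0, -0.091])
([0.01, 0.003, 0.0], [-0.001, -0.0, -0.091])
([0.01, 0.004, 0.0], [-0.001, -0.0, -0.091])
([0.009, 0.005, 0.0], [-0.001, -0.0, -0.091])
([0.009, 0.005, 0.0], [-0.001, -0.0, -0.091])
([0.008, 0.006, 0.0], [-0.001, -0.0, -0.091])
([0.008, 0.007, 0.0], [-0.001, -0.0, -0.091])
([0.007, 0.008, 0.0], [-0.001, -0.0, -0.091])
([0.006, 0.008, 0.0], [-0.001, -0.0, -0.091])
([0.006, 0.009, 0.0], [-0.001, -0.0, -0.091])
([0.005, 0.009, 0.0], [-0.001, -0.0, -0.091])
([0.004, 0.01, 0.0], [-0.001, -0.0, -0.091])
([0.003, 0.01, 0.0], [-0.001, -0.0, -0.091])
([0.002, 0.01, 0.0], [-0.001, -0.0, -0.091])
([0.001, 0.01, 0.0], [-0.001, -0.0, -0.091])
([0.0, 0.011, 0.0], [-0.001, -0.0, -0.091])
```

```bash
python3 -m creep '[[0,[0.01,-0.002,0],[0,0,-0.091]],[0,[0.01,-0.001,0],[0,0,-0.091]],[0,[0.011,0,0],[-0.001,0,-0.091]],[0,[0.01,0.001,0],[-0.001,0,-0.091]],[0,[0.01,0.002,0],[-0.001,0,-0.091]],[0,[0.01,0.003,0],[-0.001,0,-0.091]],[0,[0.01,0.004,0],[-0.001,0,-0.091]],[0,[0.009,0.005,0],[-0.001,0,-0.091]],[0,[0.009,0.005,0],[-0.001,0,-0.091]],[0,[0.008,0.006,0],[-0.001,0,-0.091]]]'
python3 - <<'E'
from plan import *
show()
plan((509,31,285),75,10)
E
```

```text
clock: 6.65
eef_pos: [463.8, -67.0, 272.6]
orientation: [0.542, 0.84, -0.005, -0.011]
wrist_force: [-0.8, -0.9, -2.8]
gripper_width: 12.0
t 6.65 tcp [463.8 -67.  272.6] yaw_y 24.3 zdir [-0.024  0.004 -1.   ] F [-0.76 -0.92 -2.81] w 12.0 q [-0.06  0.11  0.16  1.93 -0.02  1.13  0.53]
([0.007, 0.008, -0.001], [-0.001, -0.002, -0.088])
([0.006, 0.009, -0.001], [-0.001, -0.002, -0.088])
([0.006, 0.009, -0.001], [-0.001, -0.002, -0.088])
([0.005, 0.01, -0.001], [-0.001, -0.002, -0.088])
([0.004, 0.01, -0.001], [-0.001, -0.002, -0.088])
([0.003, 0.01, -0.001], [-0.001, -0.002, -0.088])
([0.002, 0.011, -0.001], [-0.001, -0.002, -0.088])
([0.001, 0.011, -0.001], [-0.001, -0.002, -0.088])
([0.0, 0.011, -0.001], [-0.001, -0.002, -0.088])
([-0.001, 0.011, -0.001], [-0.001, -0.002, -0.088])
```

```bash
python3 -m creep '[[0,[0.007,0.008,-0.001],[-0.001,-0.002,-0.088]],[0,[0.006,0.009,-0.001],[-0.001,-0.002,-0.088]],[0,[0.006,0.009,-0.001],[-0.001,-0.002,-0.088]],[0,[0.005,0.01,-0.001],[-0.001,-0.002,-0.088]],[0,[0.004,0.01,-0.001],[-0.001,-0.002,-0.088]],[0,[0.003,0.01,-0.001],[-0.001,-0.002,-0.088]],[0,[0.002,0.01,-0.001],[-0.001,-0.002,-0.088]],[0,[0.001,0.008,0],[-0.001,-0.002,-0.088]],[0,[0,0.006,0],[-0.001,-0.002,-0.08]],[0,[0,0.003,0],[0,0,-0.05]]]'
python3 - <<'E'
from plan import *
show()
plan((509,31,239),75,4)
E
```

```text
clock: 7.65
eef_pos: [489.0, 21.6, 262.0]
orientation: [0.137, 0.99, -0.003, -0.017]
wrist_force: [-0.7, -0.8, -3.1]
gripper_width: 11.8
t 7.65 tcp [489.   21.6 262. ] yaw_y 74.3 zdir [-0.034 -0.002 -0.999] F [-0.69 -0.76 -3.13] w 11.8 q [-0.11  0.17  0.01  1.89 -0.    1.12  1.2 ]
([-0.004, 0.004, 0.006], [-0.003, -0.008, -0.003])
([-0.004, 0.004, 0.006], [-0.003, -0.008, -0.003])
([-0.004, 0.004, 0.006], [-0.003, -0.008, -0.003])
([-0.004, 0.004, 0.006], [-0.003, -0.008, -0.003])
```

```bash
python3 -m creep '[[0,[-0.004,0.004,0.006],[-0.003,-0.009,-0.003]],[0,[-0.004,0.004,0.006],[-0.003,-0.009,-0.003]],[0,[-0.004,0.004,0.006],[-0.003,-0.009,-0.003]],[0,[-0.004,0.002,0.005],[-0.003,-0.009,-0.003]],[0,[0,0,0],[0,0,0]]]'
python3 - <<'E'
from plan import *
show()
plan((509,31,239),75,1)
im=get_image("top");cv2.imwrite("pics/t2.png",im["color"]);cv2.imwrite("pics/t2c.png",cv2.resize(im["color"][110:250,100:300],None,fx=4,fy=4,interpolation=cv2.INTER_CUBIC))
im=get_image("scene");cv2.imwrite("pics/s2.png",im["color"]);cv2.imwrite("pics/s2c.png",cv2.resize(im["color"][60:250,240:440],None,fx=3,fy=3,interpolation=cv2.INTER_CUBIC))
show()
E
```

```text
clock: 8.15
eef_pos: [505.9, 31.1, 231.9]
orientation: [0.132, 0.991, -0.0, -0.0]
wrist_force: [-0.6, -0.7, -3.3]
gripper_width: 12.0
t 8.15 tcp [505.9  31.1 231.9] yaw_y 74.9 zdir [-0.    -0.001 -1.   ] F [-0.57 -0.71 -3.3 ] w 12.0 q [-0.12  0.21  0.01  1.91 -0.    1.02  1.19]
([-0.003, 0.001, -0.007], [-0.001, -0.0, -0.002])
t 8.25 tcp [506.   31.  232.7] yaw_y 74.8 zdir [ 0.    -0.001 -1.   ] F [-0.51  0.4  -2.86] w 12.0 q [-0.12  0.21  0.01  1.91 -0.    1.02  1.19]
```

View pics/t2c.png

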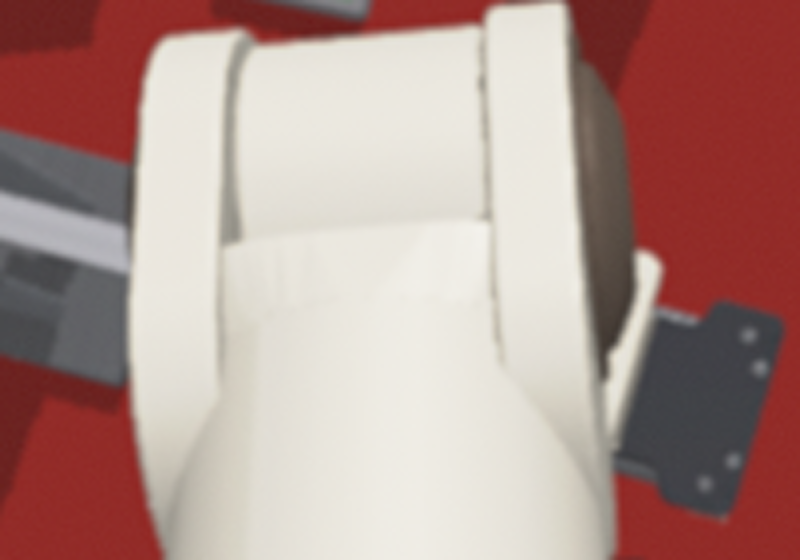

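View pics/s2c.png

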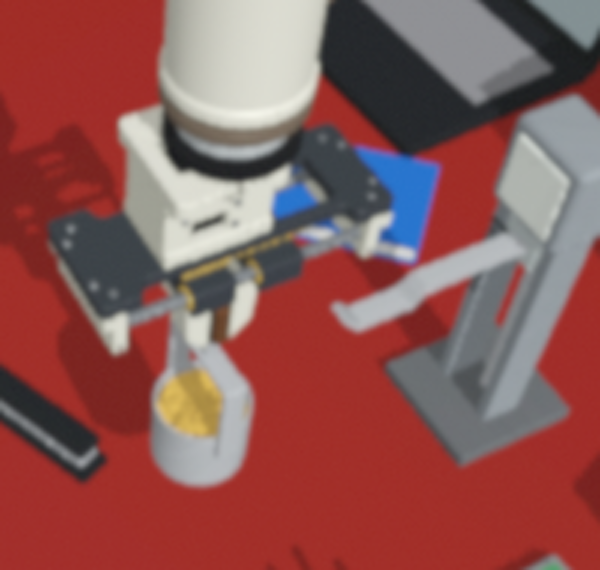

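```bash
python3 -m creep '[[0,[-0.002,0.003,-0.005],[0,0,0]],[0,[-0.001,0.01,-0.003],[0,0,0]],[0,[0,0.012,0],[0,0,0]],[0,[0,0.012,0],[0,0,0]],[0,[0,0.005,0],[0,0,0]]]'
python3 - <<'E'
from plan import *
show()
u=np.array([np.cos(np.radians(75)),np.sin(np.radians(75)),0])
g=np.array([542.6,156.5,239.])-6*u; print(g)
plan(g,75,8)
E
```

```text
clock: 8.75
eef_pos: [522.2, 74.0, 243.3]
orientation: [0.133, 0.991, 0.0, 0.002]
wrist_force: [0.2, -0.6, -3.1]
gripper_width: 12.1
t 8.75 tcp [522.2  74.  243.3] yaw_y 74.7 zdir [ 0.004  0.    -1.   ] F [ 0.25 -0.57 -3.13] w 12.1 q [-0.17  0.23 -0.02  1.85  0.01  1.05  1.11]
[541.04708573 150.70444504 239.        ]
([0.0, 0.01, 0.001], [0.0, 0.0, -0.001])
([0.0, 0.01, 0.001], [0.0, 0.0, -0.001])
([0.0, 0.01, 0.001], [0.0, 0.0, -0.001])
([0.0, 0.01, 0.001], [0.0, 0.0, -0.001])
([0.0, 0.01, 0.001], [0.0, 0.0, -0.001])
([0.0, 0.01, 0.001], [0.0, 0.0, -0.001])
([0.0, 0.01, 0.001], [0.0, 0.0, -0.001])
([0.0, 0.01, 0.001], [0.0, 0.0, -0.001])
```

```bash
python3 -m creep '[[0,[0,0.01,0],[0,0,0]],[0,[0,0.01,0.001],[0,0,0]],[0,[0,0.008,0.001],[0,0,0]],[0,[0,0,0],[0,0,0]]]'
python3 - <<'E'
from plan import *
show()
s=state();im=get_image("wrist");cv2.imwrite("pics/w4.png",im["color"]); 
im=get_image("scene");cv2.imwrite("pics/s3c.png",cv2.resize(im["color"][80:230,280:440],None,fx=4,fy=4,interpolation=cv2.INTER_CUBIC))
E
```

```text
clock: 9.15
eef_pos: [530.0, 105.9, 240.7]
orientation: [0.131, 0.991, 0.001, 0.001]
wrist_force: [-0.3, 0.3, -3.8]
gripper_width: 12.0
t 9.15 tcp [530.  105.9 240.7] yaw_y 74.9 zdir [ 0.003  0.001 -1.   ] F [-0.28  0.26 -3.83] w 12.0 q [-0.22  0.26 -0.04  1.83  0.01  1.06  1.05]
```

View pics/s3c.png

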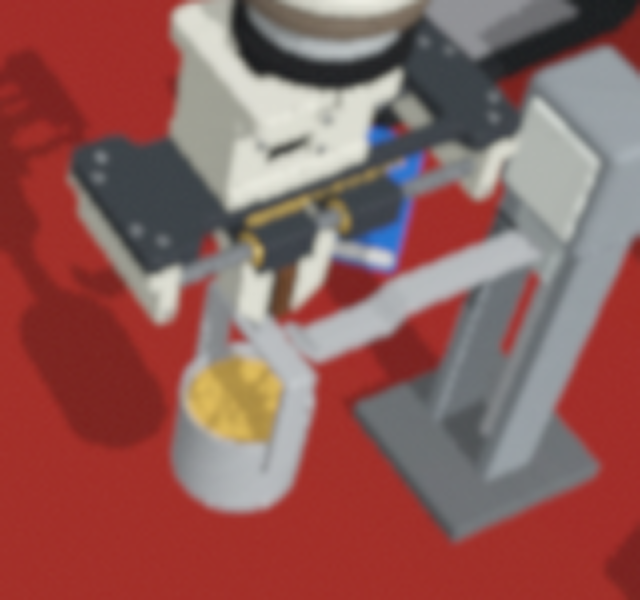

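View pics/w4.png

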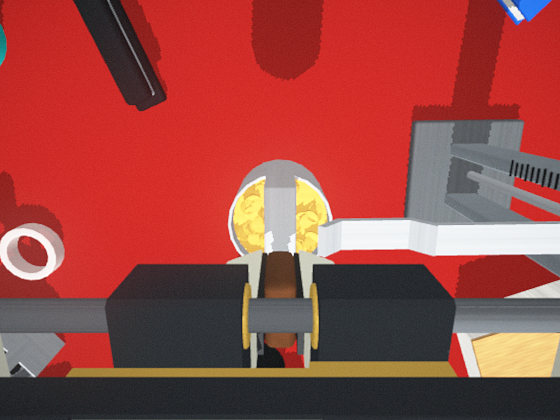

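```bash
python3 - <<'E'
from plan import *
C=cams();S=C["scene"];T=C["top"]
s=state();p=np.array(s["eef_pos"])
u=np.array([np.cos(np.radians(75)),np.sin(np.radians(75)),0]);v=np.array([u[1],-u[0],0]);z=np.array([0,0,1.])
cr=lambda X:tuple(np.round((np.array(proj(S,X))-[280,80])*4).astype(int))
for lat in(-37,0,37):
  for h in (66,80,110): print("body",lat,h,cr(p+95*u+lat*v+h*z), cr(p-95*u+lat*v+h*z))
# free end via wrist
im=get_image("wrist");W=wristcam(im,s)
for a,b in [((322,222),(718,403)),((322,252),(740,318))]:
    X,e=tri([ray(W,*a),ray(T,(b[0]+.5)/8-.5+85,(b[1]+.5)/8-.5+140)]);print(X.round(1),e,plane(W,*a,201).round(1))
for a in [(410,220),(410,250),(435,224),(435,254)]: print(a,plane(W,*a,190).round(1),plane(W,*a,201).round(1))
show()
# head panel corners: scene+top
def hp(tp,sp): 
    X,e=tri([ray(T,tp[0]/6+30,tp[1]/6+110),ray(S,sp[0]/8+345,sp[1]/8+90)]);print("panel",X.round(1),e,((X-[542.6,156.5,0])@u).round(1))
hp((365,205),(615,400)); hp((325,380),(485,270)); hp((290,160),(680,240)); hp((230,352),(545,110))
E
```

```text
body -37 66 (np.int64(408), np.int64(84)) (np.int64(55), np.int64(214))
body -37 80 (np.int64(414), np.int64(61)) (np.int64(57), np.int64(192))
body -37 110 (np.int64(428), np.int64(10)) (np.int64(59), np.int64(142))
body 0 66 (np.int64(453), np.int64(134)) (np.int64(95), np.int64(270))
body 0 80 (np.int64(460), np.int64(111)) (np.int64(97), np.int64(248))
body 0 110 (np.int64(476), np.int64(61)) (np.int64(101), np.int64(199))
body 37 66 (np.int64(500), np.int64(185)) (np.int64(136), np.int64(329))
body 37 80 (np.int64(508), np.int64(163)) (np.int64(139), np.int64(307))
body 37 110 (np.int64(526), np.int64(113)) (np.int64(144), np.int64(259))
[526.2 127.6 194.7] [1.6, 1.6] [525.  128.7 201. ]
[543.8 123.4 195.8] [1.5, 1.5] [542.4 124.6 201. ]
(410, 220) [541.1 178.7 190. ] [536.5 175.8 201. ]
(410, 250) [559.7 175.6 190. ] [554.2 172.8 201. ]
(435, 224) [547.3 192.4 190. ] [542.5 188.8 201. ]
(435, 254) [566.2 189.6 190. ] [560.3 186.1 201. ]
t 9.3 tcp [529.8 103.5 240.9] yaw_y 74.8 zdir [ 0.003 -0.    -1.   ] F [ 0.1  -0.51 -3.96] w 11.8 q [-0.21  0.26 -0.04  1.83  0.01  1.06  1.05]
panel [596.6 261.5 220.9] [3.1, 3.1] 115.4
panel [547.8 268.  225.8] [2.8, 2.8] 109.1
panel [596.7 260.5 278.1] [3.0, 3.0] 114.4
panel [547.  272.7 277.9] [2.2, 2.2] 113.3
```

```bash
python3 -m creep '[[0,[0,0.01,0],[0,0,0]],[0,[0,0.01,0],[0,0,0]],[0,[0,0.01,0.001],[0,0,0]],[0,[0,0.01,0.001],[0,0,0]],[0,[0,0.005,0],[0,0,0]],[0,[0,0,0],[0,0,0]]]'
python3 - <<'E'
from plan import *
show()
plan((541.1,151.2,215),75,1)
im=get_image("scene");cv2.imwrite("pics/s4c.png",cv2.resize(im["color"][80:230,280:440],None,fx=4,fy=4,interpolation=cv2.INTER_CUBIC))
im=get_image("wrist");cv2.imwrite("pics/w5.png",im["color"]); 
E
```

```text
clock: 9.9
eef_pos: [542.9, 150.2, 238.8]
orientation: [0.133, 0.991, 0.0, 0.002]
wrist_force: [0.2, -1.6, -4.6]
gripper_width: 11.9
t 9.9 tcp [542.9 150.2 238.8] yaw_y 74.7 zdir [ 0.003  0.    -1.   ] F [ 0.24 -1.59 -4.63] w 11.9 q [-0.27  0.3  -0.06  1.77  0.02  1.07  0.97]
([0.002, 0.0, 0.024], [0.001, 0.003, -0.005])
```

View pics/s4c.png

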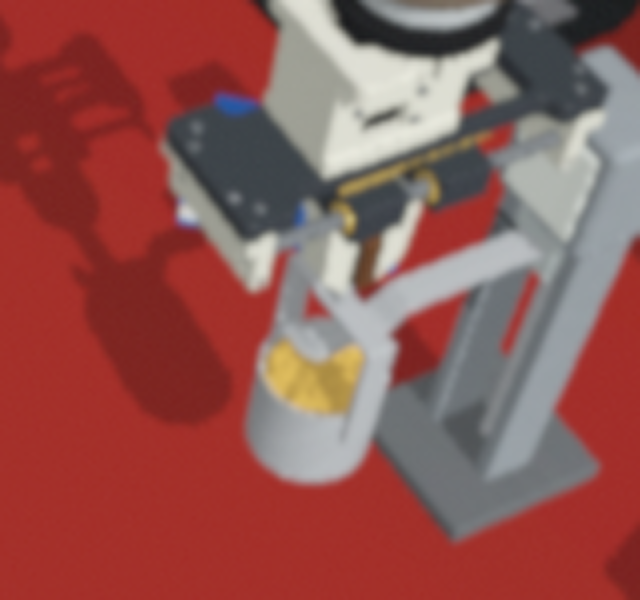

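View pics/w5.png

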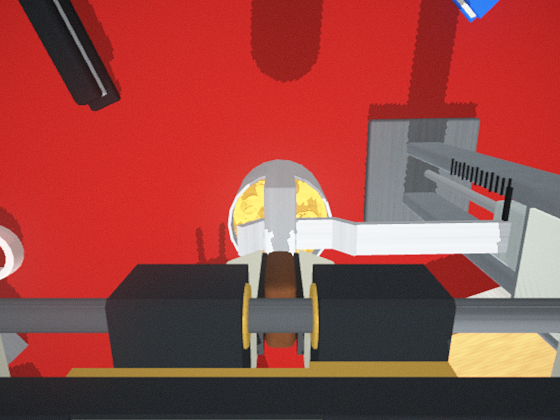

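```bash
python3 -m creep '[[0,[0,0,0.006],[0,0.001,-0.002]],[0,[0.001,0,0.006],[0,0.001,0]],[0,[0,0,0.006],[0,0,0]],[0,[0,0,0.003],[0,0,0]],[0,[0,0,0],[0,0,0]]]'
python3 - <<'E'
from plan import *
show()
plan((541.1,151.2,210),75,1)
E
python3 -m creep '[[0,[0,0,0.002],[0,0,0]],[0,[0,0,0.002],[0,0,0]]]'
python3 - <<'E'
from plan import *
show()
E
```

```text
clock: 10.5
eef_pos: [541.2, 146.9, 215.3]
orientation: [0.134, 0.991, -0.001, -0.0]
wrist_force: [-0.1, 0.2, -4.7]
gripper_width: 12.0
t 10.5 tcp [541.2 146.9 215.3] yaw_y 74.6 zdir [-0.001 -0.002 -1.   ] F [-0.1   0.19 -4.67] w 12.0 q [-0.27  0.32 -0.05  1.8   0.02  1.02  0.97]
([0.001, 0.004, 0.005], [-0.002, -0.0, -0.007])
clock: 10.7
eef_pos: [541.5, 146.9, 211.3]
orientation: [0.134, 0.991, -0.001, 0.0]
wrist_force: [0.5, 0.1, -3.3]
gripper_width: 12.0
t 10.7 tcp [541.5 146.9 211.3] yaw_y 74.6 zdir [ 0.    -0.001 -1.   ] F [ 0.47  0.13 -3.3 ] w 12.0 q [-0.27  0.33 -0.05  1.8   0.02  1.01  0.97]
```

```bash
python3 -m creep '[[0,[0,0.001,-0.006],[0,0,-0.003]],[0,[0,0.005,-0.001],[0,0,-0.003]],[0,[0,0.003,0],[0,0,0]],[0,[0,0,0],[0,0,0]]]'
python3 - <<'E'
from plan import *
show()
E
```

```text
clock: 11.1
eef_pos: [544.5, 156.7, 219.5]
orientation: [0.131, 0.991, -0.0, 0.001]
wrist_force: [0.2, 0.2, -3.6]
gripper_width: 12.1
t 11.1 tcp [544.5 156.7 219.5] yaw_y 75.0 zdir [ 0.001 -0.001 -1.   ] F [ 0.24  0.22 -3.59] w 12.1 q [-0.28  0.33 -0.06  1.78  0.02  1.03  0.96]
```

```bash
python3 -m creep '[[0,[0.001,-0.001,0.003],[0,0,0]],[0,[0,0,0.003],[0,0,0]],[0,[0,0,0.002],[0,0,0]],[0,[0,0,0.002],[0,0,0]],[0,[0,0,0.002],[0,0,0]],[0,[0,0,0.002],[0,0,0]]]'
python3 - <<'E'
from plan import *
show()
E
```

```text
clock: 11.7
eef_pos: [543.3, 156.2, 204.6]
orientation: [0.131, 0.991, -0.0, 0.001]
wrist_force: [0.2, 0.1, -2.8]
gripper_width: 11.4
t 11.7 tcp [543.3 156.2 204.6] yaw_y 75.0 zdir [ 0.002 -0.    -1.   ] F [ 0.16  0.11 -2.85] w 11.4 q [-0.28  0.34 -0.06  1.8   0.02  1.    0.96]
```

```bash
python3 -m creep '[[0,[0,0,0.002],[0,0,0]],[0,[0,0,0.002],[0,0,0]],[0,[0,0,0.002],[0,0,0]],[0,[0,0,0.002],[0,0,0]],[0,[0,0,0.001],[0,0,0]],[0,[0,0,0],[0,0,0]]]'
python3 - <<'E'
from plan import *
show()
u=np.array([np.cos(np.radians(75)),np.sin(np.radians(75)),0])
im=get_image("scene");cv2.imwrite("pics/s5c.png",cv2.resize(im["color"][80:230,280:440],None,fx=4,fy=4,interpolation=cv2.INTER_CUBIC))
im=get_image("wrist");cv2.imwrite("pics/w6.png",im["color"]); 
E
```

```text
clock: 12.3
eef_pos: [543.4, 156.2, 195.2]
orientation: [0.131, 0.991, -0.0, 0.001]
wrist_force: [-1.2, 0.2, -0.6]
gripper_width: 11.6
t 12.3 tcp [543.4 156.2 195.2] yaw_y 75.0 zdir [ 0.002 -0.    -1.   ] F [-1.23  0.2  -0.64] w 11.6 q [-0.28  0.35 -0.06  1.81  0.03  0.98  0.96]
```

View pics/s5c.png

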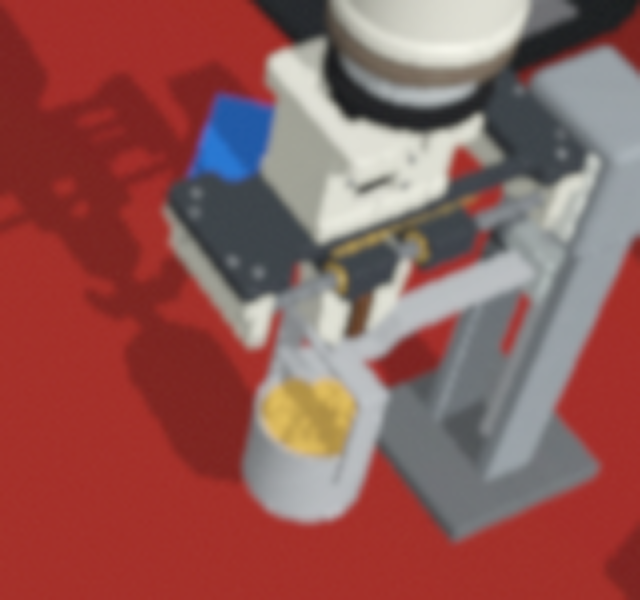

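View pics/w6.png

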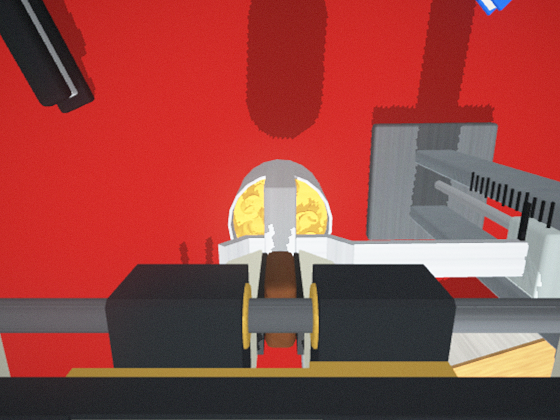

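```bash
python3 -m creep '[[0,[0,0,0.002],[0,0,0]],[0,[0,0,0.002],[0,0,0]],[0,[0,0,0],[0,0,0]]]'
python3 - <<'E'
from plan import *
f=[]
for i in range(10):
    get_image("top"); s=state(); f.append(s["wrist_force"])
print(np.mean(f,0).round(2),np.std(f,0).round(2));show()
E
```

```text
clock: 12.7
eef_pos: [543.5, 156.2, 191.3]
orientation: [0.131, 0.991, 0.0, 0.001]
wrist_force: [-0.1, 0.0, -0.1]
gripper_width: 11.7
[-0.88 -0.23 -0.79] [0.55 0.47 0.36]
t 13.2 tcp [543.5 156.2 191.6] yaw_y 75.0 zdir [ 0.002 -0.    -1.   ] F [-1.09  0.41 -1.08] w 11.7 q [-0.28  0.36 -0.06  1.81  0.03  0.97  0.96]
```

```bash
python3 -m creep '[[0,[0,0,0.002],[0,0,0]],[0,[0,0,0.002],[0,0,0]],[0,[0,0,0.001],[0,0,0]],[0,[0,0,0],[0,0,0]]]'
python3 - <<'E'
from plan import *
f=[]
for i in range(10):
    get_image("top"); s=state(); f.append(s["wrist_force"])
print(np.mean(f,0).round(2),np.std(f,0).round(2));show()
E
```

```text
clock: 13.6
eef_pos: [543.6, 156.2, 186.3]
orientation: [0.131, 0.991, 0.0, 0.001]
wrist_force: [-0.7, -0.3, -0.3]
gripper_width: 11.6
[-1.16 -0.15  0.15] [0.41 0.45 0.73]
t 14.1 tcp [543.6 156.2 186.5] yaw_y 75.0 zdir [ 0.003 -0.    -1.   ] F [-1.89 -0.36  0.15] w 11.9 q [-0.28  0.36 -0.06  1.82  0.03  0.96  0.96]
```

```bash
python3 -m creep '[[0.2,[0,0,0],[0,0,0]],[0.35,[0,0,0],[0,0,0]],[0.4,[0,0,0],[0,0,0]],[0.4,[0,0,0],[0,0,0]],[0.4,[0,0,0],[0,0,0]]]'
python3 - <<'E'
from plan import *
show()
im=get_image("scene");cv2.imwrite("pics/s6c.png",cv2.resize(im["color"][80:230,280:440],None,fx=4,fy=4,interpolation=cv2.INTER_CUBIC))
im=get_image("wrist");cv2.imwrite("pics/w7.png",im["color"]); 
show()
E
```

```text
clock: 14.6
eef_pos: [545.3, 156.4, 187.3]
orientation: [0.131, 0.991, 0.001, 0.003]
wrist_force: [-0.2, -0.2, -0.2]
gripper_width: 36.3
t 14.6 tcp [545.3 156.4 187.3] yaw_y 75.0 zdir [ 0.006  0.001 -1.   ] F [-0.19 -0.19 -0.18] w 36.3 q [-0.28  0.36 -0.06  1.82  0.03  0.96  0.96]
t 14.7 tcp [545.3 156.4 187.2] yaw_y 75.0 zdir [ 0.006  0.001 -1.   ] F [0.39 0.02 0.04] w 36.5 q [-0.28  0.36 -0.06  1.82  0.03  0.96  0.96]
```

View pics/s6c.png

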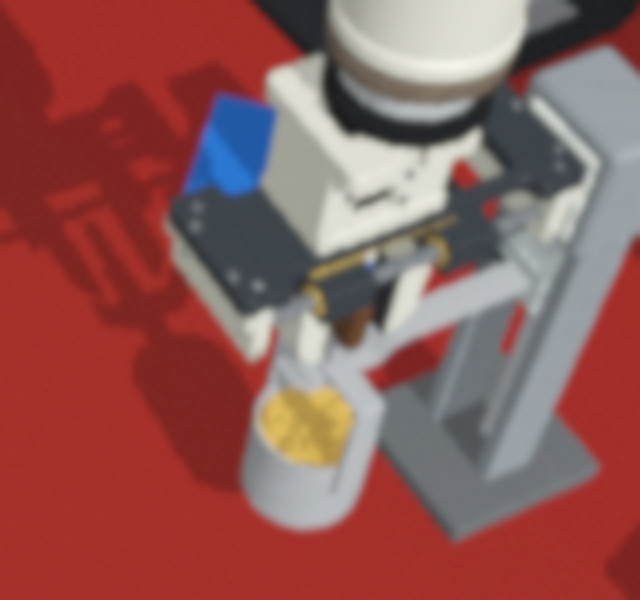

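View pics/w7.png

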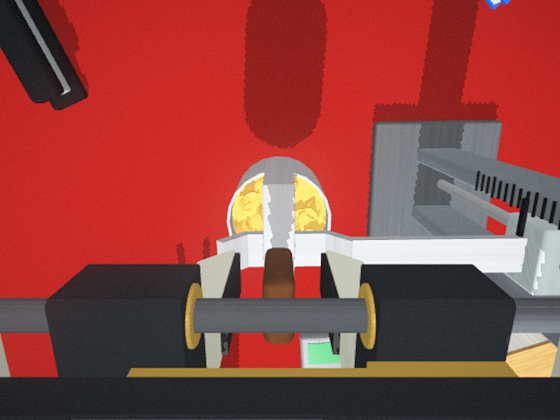

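```bash
python3 -m creep '[[0.4,[0,0,-0.006],[0,0,0]],[0.4,[0,0,-0.008],[0,0,0]],[0.4,[0,0,-0.01],[0,0,0]]]'
python3 - <<'E'
from plan import *
show()
plan((544,155,240),75,3)
E
```

```text
clock: 15.0
eef_pos: [544.1, 156.1, 211.5]
orientation: [0.131, 0.991, 0.0, 0.002]
wrist_force: [-0.7, 0.3, 0.0]
gripper_width: 36.8
t 15.0 tcp [544.1 156.1 211.5] yaw_y 75.0 zdir [ 0.003 -0.    -1.   ] F [-0.67  0.25  0.  ] w 36.8 q [-0.28  0.33 -0.06  1.79  0.02  1.01  0.96]
([-0.0, -0.0, -0.01], [0.0, 0.001, -0.0])
([-0.0, -0.0, -0.01], [0.0, 0.001, -0.0])
([-0.0, -0.0, -0.01], [0.0, 0.001, -0.0])
```

```bash
python3 -m creep '[[0.4,[0,0,-0.012],[0,0.001,0]],[0.4,[0,0,-0.015],[0,0.001,0]],[0.4,[0,0,-0.02],[0,0,0]],[0.4,[0,0,-0.03],[0,0,0]],[0.4,[0,0,-0.04],[0,0,0]],[0.4,[0,-0.02,-0.03],[0,0,0]],[0.4,[0,-0.03,-0.01],[0,0,0]],[0.4,[0,-0.04,0],[0,0,0]],[0.4,[0,-0.04,0],[0,0,0]],[0.4,[0,-0.04,0],[0,0,0]]]'
python3 - <<'E'
from plan import *
show()
E
python3 -m creep '[[0.4,[0,-0.04,0],[0,0,0]],[0.4,[0,-0.04,0],[0,0,0]],[0.4,[0,-0.04,0],[0,0,0]],[0.4,[0,0,0],[0,0,0]],[0.4,[0,0,0],[0,0,0]],[0.4,[0,0,0],[0,0,0]],[0.4,[0,0,0],[0,0,0]],[0.4,[0,0,0],[0,0,0]],[0.4,[0,0,0],[0,0,0]],[0.4,[0,0,0],[0,0,0]]]'
python3 - <<'E'
from plan import *
show()
im=get_image("scene");cv2.imwrite("pics/s7.png",im["color"]);cv2.imwrite("pics/s7c.png",cv2.resize(im["color"][80:230,280:440],None,fx=4,fy=4,interpolation=cv2.INTER_CUBIC))
im=get_image("top");cv2.imwrite("pics/t7.png",im["color"]);cv2.imwrite("pics/t7c.png",cv2.resize(im["color"][110:230,40:220],None,fx=4,fy=4,interpolation=cv2.INTER_CUBIC))
E
```

```text
clock: 16.0
eef_pos: [501.1, -5.1, 388.5]
orientation: [0.124, 0.992, 0.004, 0.008]
wrist_force: [0.3, -0.2, -0.5]
gripper_width: 37.1
t 16.0 tcp [501.1  -5.1 388.5] yaw_y 75.8 zdir [ 0.017  0.007 -1.   ] F [ 0.33 -0.15 -0.47] w 37.1 q [-0.09  0.07  0.05  1.72 -0.01  1.34  1.29]
clock: 17.0
eef_pos: [469.2, -128.3, 396.1]
orientation: [0.125, 0.992, 0.005, 0.014]
wrist_force: [0.1, -1.3, -0.4]
gripper_width: 36.9
t 17.0 tcp [ 469.2 -128.3  396.1] yaw_y 75.6 zdir [ 0.029  0.006 -1.   ] F [ 0.15 -1.28 -0.39] w 36.9 q [ 0.05  0.02  0.17  1.74 -0.02  1.35  1.55]
```

View pics/s7.png

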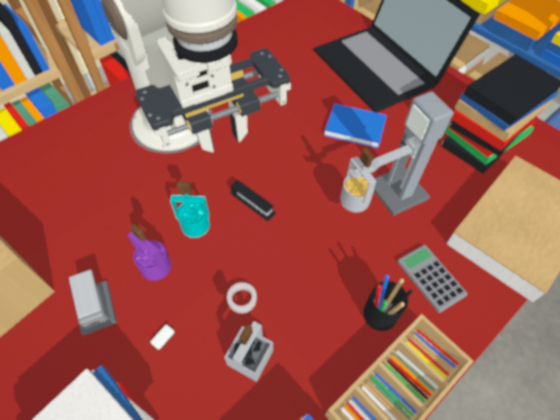

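View pics/s7c.png

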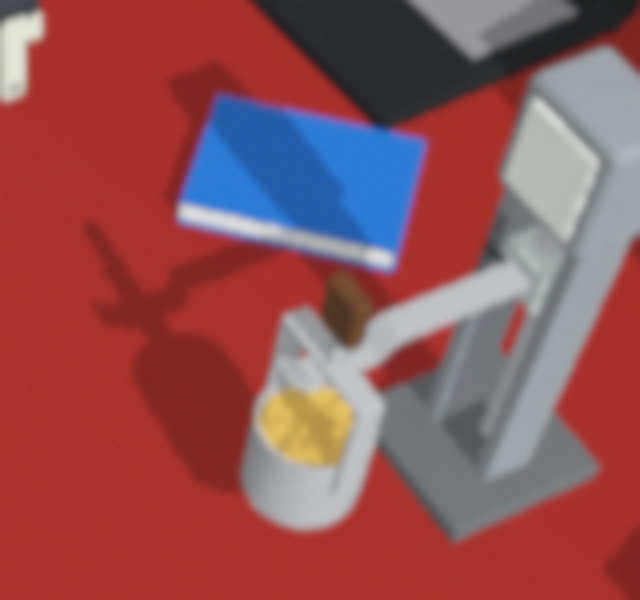

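View pics/t7c.png

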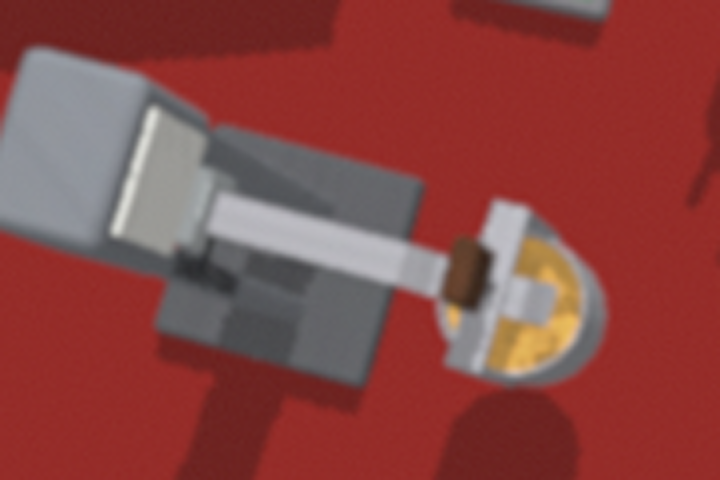

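```bash
python3 -m creep '[[0.4,[0,0,0],[0,0,0]],[0.4,[0,0,0],[0,0,0]],[0.4,[0,0,0],[0,0,0]],[0.4,[0,0,0],[0,0,0]],[0.4,[0,0,0],[0,0,0]],[0.4,[0,0,0],[0,0,0]],[0.4,[0,0,0],[0,0,0]],[0.4,[0,0,0],[0,0,0]],[0.4,[0,0,0],[0,0,0]],[0.4,[0,0,0],[0,0,0]]]' >/dev/null
python3 -m creep '[[0.4,[0,0,0],[0,0,0]],[0.4,[0,0,0],[0,0,0]],[0.4,[0,0,0],[0,0,0]],[0.4,[0,0,0],[0,0,0]],[0.4,[0,0,0],[0,0,0]],[0.4,[0,0,0],[0,0,0]],[0.4,[0,0,0],[0,0,0]],[0.4,[0,0,0],[0,0,0]],[0.4,[0,0,0],[0,0,0]],[0.4,[0,0,0],[0,0,0]]]' >/dev/null
python3 - <<'E'
from plan import *
from scipy import ndimage
show()
C=cams()
def yc(im,lo,hi,box):
    x,y,w,h=box;h_=cv2.cvtColor(im[y:y+h,x:x+w],cv2.COLOR_BGR2HSV);m=cv2.inRange(h_,lo,hi)
    n,l,st,c=cv2.connectedComponentsWithStats(m); 
    if n<2: return None
    i=1+np.argmax(st[1:,4]); return (c[i]+[x,y]).round(2),int(st[i,4])
for i in range(8):
    a=get_image("scene")["color"];b=get_image("top")["color"]
    r=[yc(a,(18,90,90),(32,255,255),(335,150,50,60)),yc(b,(18,90,90),(32,255,255),(145,150,50,60))]
    r+=[yc(a,(5,60,30),(17,200,140),(355,140,25,30)),yc(b,(5,60,30),(17,200,140),(145,165,22,25))]
    print(r)
cv2.imwrite("pics/s8c.png",cv2.resize(a[130:220,330:420],None,fx=6,fy=6,interpolation=cv2.INTER_CUBIC))
cv2.imwrite("pics/t8c.png",cv2.resize(b[145:220,130:220],None,fx=6,fy=6,interpolation=cv2.INTER_CUBIC))
E
```

```text
t 19.1 tcp [ 469.1 -128.6  395.8] yaw_y 75.6 zdir [ 0.028  0.006 -1.   ] F [ 0.9   0.13 -0.23] w 36.7 q [ 0.05  0.02  0.17  1.74 -0.02  1.35  1.55]
[(array([356.57, 185.91]), 329), (array([174.2 , 188.11]), 306), (array([366.35, 156.49]), 164), (array([156.03, 177.86]), 150)]
[(array([356.54, 185.9 ]), 330), (array([174.23, 187.94]), 303), (array([366.33, 156.44]), 165), (array([156.01, 177.91]), 149)]
[(array([356.57, 185.92]), 329), (array([174.18, 188.15]), 307), (array([366.32, 156.38]), 167), (array([156.01, 177.91]), 149)]
[(array([356.57, 185.92]), 329), (array([174.22, 188.01]), 299), (array([366.35, 156.4 ]), 166), (array([156.01, 177.81]), 151)]
[(array([356.54, 185.9 ]), 330), (array([174.19, 188.1 ]), 303), (array([366.28, 156.38]), 168), (array([156.01, 177.83]), 151)]
[(array([356.54, 185.9 ]), 330), (array([174.16, 188.08]), 306), (array([366.3 , 156.42]), 166), (array([155.99, 177.86]), 150)]
[(array([356.54, 185.9 ]), 330), (array([174.17, 188.09]), 303), (array([366.35, 156.4 ]), 166), (array([156.01, 177.91]), 149)]
[(array([356.6 , 185.94]), 328), (array([174.22, 187.95]), 301), (array([366.32, 156.38]), 167), (array([155.94, 177.82]), 152)]
```

View pics/s8c.png

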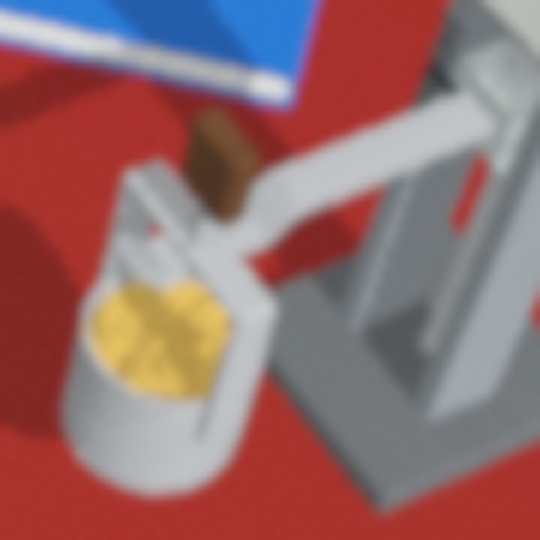

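View pics/t8c.png

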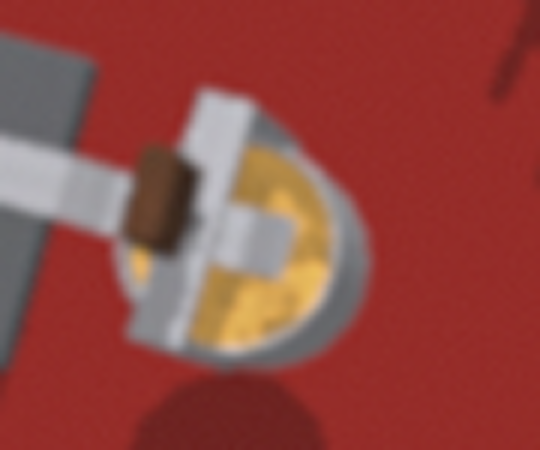

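```bash
python3 - <<'E'
from plan import *
C=cams();T=C["top"];S=C["scene"]
t=lambda p:(p[0]/6+130,p[1]/6+145); q=lambda p:(p[0]/6+330,p[1]/6+130)
X,e=tri([ray(T,156,177.9),ray(S,366.3,156.4)]);print("tab",X.round(1),e)
# strap end corners: top (200,90)=+x end,-? ; scene
for n,a,b in [("tabtop c",(160,195),(215,130)),("bow -end",(128,340),(127,170)),("bow +end",(255,105),(275,305)),("bow +end2",(203,90),(275,305)),("bow mid",(205,225),(205,230))]:
    X,e=tri([ray(T,*t(a)),ray(S,*q(b))]);print(n,X.round(1),e)
# rim circle centre: extremes right rim (338,~250) left (118,~250) bottom (235,348)
for z in(110,115,120): print(z,[plane(T,*t(p),z).round(1).tolist() for p in[(338,235),(118,255),(230,352)]])
# foot: right extreme
print(plane(T,*t((370,262)),57),plane(T,*t((235,370)),57))
print("tab XY at 207",plane(T,156,177.9,207))
E
```

```text
tab [544.6 156.2 205.7] [1.7, 1.7]
tabtop c [543.3 151.5 222.6] [2.0, 2.0]
bow -end [506.1 170.5 155.1] [3.0, 3.0]
bow +end [581.6 142.1 171.3] [9.1, 9.1]
bow +end2 [582.2 154.2 162.5] [2.5, 2.5]
bow mid [544.5 153.3 168.7] [5.8, 5.8]
110 [[545.3, 120.7, 110.0], [537.8, 187.5, 110.0], [508.8, 152.4, 110.0]]
115 [[544.7, 119.9, 115.0], [537.2, 186.3, 115.0], [508.4, 151.4, 115.0]]
120 [[544.1, 119.0, 120.0], [536.7, 185.1, 120.0], [508.0, 150.3, 120.0]]
[542.99670696 119.00863675  57.        ] [507.24509187 161.20298046  57.        ]
tab XY at 207 [543.23719416 154.59706755 207.        ]
```

```bash
python3 - <<'E'
from plan import *
a=cv2.imread("pics/top0.png");b=get_image("top")["color"]
# square tin edges shift (phase correlation of patch)
g=lambda i:cv2.cvtColor(i[115:170,350:415],cv2.COLOR_BGR2GRAY).astype(np.float32)
A=g(a);B=g(b);print("square tin shift px",cv2.phaseCorrelate(cv2.Canny(A.astype(np.uint8),60,120).astype(np.float32),cv2.Canny(B.astype(np.uint8),60,120).astype(np.float32)))
show()
from cell import close_job
print(close_job())
E
```

```text
square tin shift px ((-0.7796748082540574, 0.3346975194960109), 0.13267325041470704)
t 19.95 tcp [ 469.1 -128.6  395.8] yaw_y 75.6 zdir [ 0.028  0.006 -1.   ] F [ 1.15  0.11 -0.08] w 36.7 q [ 0.05  0.02  0.17  1.74 -0.02  1.35  1.55]
the job is handed in; nothing more can be done
None
```

The round tin of pins hangs by its bow on the scale's hook. I handed the job in at about 20 s, with the gripper well clear of everything.

I pinched the tab across its 12 mm thickness, turned the tin to face the hook and threaded the free end through the opening. On the first touch the bow sat about 10 mm towards the free end, so I lifted it and shifted it to the middle of the floor. I then lowered it 1 to 3 mm per row until the wrist force averaged +0.15 N before letting go.

**Still:** over eight picture pairs (0.8 s), starting more than 4 s after release, the pins and the tab moved no more than about 0.2 px.

**Dip:** the tab centre measured 206 mm high, so the hook has dipped about 26 mm. The expected range was 18 to 30 mm.

**Upright:** the rim centre lies within about 4 mm of the tab centre in plan, close to the measuring error. That puts the tin upright to about 2°.

**Square tin:** it was never touched. The before-and-after image check gave a 0.8 px shift with a weak match (0.13), because the lighting had changed, so it neither proves nor disproves that the tin stayed put. In the pictures it stands where it was.

**Readings that disagreed:** some height measurements across two views were off by 5 to 10 mm where edges were blurred. The wrist force was noisy by about 0.7 N, so I averaged it before release.

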